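# Load a cell tester and hold its selector at the third click

### The job

Lay the loose battery cell in the trough of the cell tester's open drawer and push the drawer fully shut. Only then turn the tester's spring-return selector knob clockwise, counting the clicks, to the third click past its rest position without going on to the fourth, and finish with the gripper still holding the knob there, because it springs back when let go. Leave the cutter, the solder spool and the loupe where they lie.

Things in the scene. Friction and masses are not known exactly. Their poses are not given: they have to be found in the camera images.
- cell: round battery cell, 14 mm in diameter, 50 mm long, about 20 to 35 g, the only loose cell, lying on the bench left of the tester; origin at the centre of its underside (7 mm below its axis), y along its length, z up. It does not roll. Either end may go first.
- tester: grey box-shaped cell tester fixed to the bench, 140 mm deep (x), 120 mm wide (y), 62 mm high, drawer in its front (-x) face towards the robot, selector knob on top; origin at the centre of its underside, x to its back, y to its left, z up; turned by up to 0.3 rad either way. The housing's underside above the drawer is 30 mm over the trough's floor.
- drawer (a joint): the tester's drawer: 0 = shut (front panel against the housing), positive = metres pulled out to the front (-x of the tester), 0.080 at most; starts 0.07 to 0.08 open. About 1.5 N of friction, hard stop at 0. Its side walls are 90 mm apart inside and 12 mm high.
- drawer_trough (a point): centre of the floor of the open-topped trough in the drawer, 10 mm above the bench, moves with the drawer; axes as the tester's. The trough runs along x: 62 mm long between brass end contacts 10 mm high, 24 mm wide between ribs 6 mm high and 4 mm thick. The front panel's inner face is 37.5 mm away at -x; with the drawer shut this point is 35 mm before the tester's origin.
- drawer_front (a point): centre of the outer face of the drawer's flat upright front panel, the place to push; the panel is 118 mm wide (y), reaches 17 mm above and below this point and is 8 mm thick; axes as the tester's, so push along +x.
- selector (a joint): the selector knob: 0 = rest, grows clockwise seen from above, rad. A ball detent clicks every 24 degrees (0.419 rad): first click 0.419, second 0.838, third 1.257, then 1.676, 2.094 (end). A return spring of about 0.15 to 0.21 N m, with the detent's ripple of about 0.05 N m either way (it drops into each click and then stiffens), takes it back to 0 when let go.
- selector_grip (a point): point on the upright axis of the black bar knob, 82 mm above the bench (the height to grip), 15 mm behind the middle of the tester's top; x along the bar to its white-lined end: 36 degrees left of the tester's x at rest, 36 degrees right at the third click. Bar 46 mm long, 14 mm thick, from 68 to 94 mm above the bench, on a disc 48 mm across. Six black marks behind it show the stops.
- side_cutter: hand cutter lying on the bench, 40 x 132 x 10 mm, bystander; origin at the centre of its underside
- solder_spool: spool of solder wire standing on the bench, 58 mm in diameter, 40 mm high, bystander; origin at the centre of its underside
- loupe: black eye loupe standing on the bench, 37 mm in diameter, 36 mm high, bystander; origin at the centre of its underside

How it is judged (in metres and radians):
On the way, in this order (a step that is already met when the one before it is completed fails the run):
1. the cell lies in the trough of the open drawer, let go (x of cell in the frame of drawer_trough between -0.01 and 0.01 m and y of cell in the frame of drawer_trough between -0.008 and 0.008 m and z of cell in the frame of drawer_trough between -0.004 and 0.004 m and angle between the y axis of cell and the x axis of drawer_trough, either way round below 0.25 rad and contact force between the fingers and cell below 0.05 N and value of joint drawer above 0.04 m), for 0.2 s.
2. the drawer is shut with the cell in its trough (x of cell in the frame of drawer_trough between -0.01 and 0.01 m and y of cell in the frame of drawer_trough between -0.008 and 0.008 m and z of cell in the frame of drawer_trough between -0.004 and 0.004 m and angle between the y axis of cell and the x axis of drawer_trough, either way round below 0.25 rad and value of joint drawer below 0.004 m), for 0.2 s.
3. the knob is held at the third click (value of joint selector between 1.137 and 1.377 rad and value of joint drawer below 0.004 m), for 0.3 s.
At the end, for the whole second after the job is handed in: The cell lies in the trough of the drawer (within 10 mm along and 8 mm across of the middle, on the floor, along the trough), the drawer is shut to 4 mm, and the gripper's fingers hold the knob still at the third click, 1.257 rad within 0.12 rad, pressing it with more than 1 N (all of step 3 and x of cell in the frame of drawer_trough between -0.01 and 0.01 m and y of cell in the frame of drawer_trough between -0.008 and 0.008 m and z of cell in the frame of drawer_trough between -0.004 and 0.004 m and angle between the y axis of cell and the x axis of drawer_trough, either way round below 0.25 rad and contact force between the fingers and tester above 1 N and linear speed of cell below 0.02 m/s and velocity of joint selector between -0.1 and 0.1 rad/s); the arm keeps its last pose, push and grip.
It fails at once if the knob is turned before the drawer is shut (value of joint selector above 0.25 rad and value of joint drawer above 0.008 m).
It fails at once if the knob goes past the third click, over the crest to the fourth (value of joint selector above 1.5 rad).
It fails at once if a bystander is moved more than 30 mm (distance of any of side_cutter, solder_spool, loupe from where it was at the start of the episode above 0.03 m).
It also fails if it takes over 59 s, if anything falls off the work surface, if the arm or the gripper's body presses on something with over 40 N, if the wrist force passes 120 N, or if a joint passes its speed limit or range.

### The arm

A 7-joint arm with a two-finger parallel gripper is mounted at the origin on a cart in front of the work surface, level with it; the furniture and walls round the work are solid. World frame = base frame: x ahead of the robot, y to its left, z up, the work surface at z = 0. Lengths are in mm, angles in rad, forces in N, time in s.
With the tool pointing down it reaches from about 425 to 1025 mm from the base axis. Payload 3.6 kg.
Tool frame: the origin (TCP) lies midway between the tips of the shut fingers; the grasp point (between the pads) lies 19 mm behind it; z points along the fingers, y is the line along which they close (so a half turn about z gives the same grasp; the last joint's range is limited). The gripper opens to 85 mm and grips with 20 to 120 N. Pads are 22 mm wide; open, the fingers measure 114 mm over their backs; the gripper's body (76 mm by 85 mm) begins 54 mm behind the grasp point. The pads swing forward as they close: fully open they stand 13 mm farther back than shut.
Start: joints at [1.222, 0.591, 0.048, 1.609, -0.033, 0.943, -0.034], TCP at [182.739, -701.595, 231.302] pointing down, gripper open.
Joint ranges: [-2.69, 2.69], [-0.47, 2.24], [-1.27, 1.36], [0.19, 2.51], [-1.53, 4.68], [0.08, 2.07], [-3.09, 3.09]. Speed limits (rad/s): [2.57, 2.57, 3.14, 3.14, 3.14, 3.14, 3.14].

### API

Orientations are given as [roll, pitch, yaw] about the fixed x, y, z axes, in that order (R = Rz(yaw) Ry(pitch) Rx(roll)).
In Python, from cell import * gives the robot as it stands. The module is installed in compiled form; this text tells all that it offers. Calls block until the motion is done:
- movep(position, orientation): joint-space move of the TCP to a pose.
- move_straight(position, v=150, rotation=None, stop_force=None): straight line of the TCP; rotation=None keeps the orientation; v is the mean speed in mm/s. With stop_force (N) it stops when the force on the tool has changed by that much, and returns True; else False.
- set_joints(angles): joint-space move.
- set_gripper(opening): finger opening in mm; the grip force is fixed at half the most; returns when the fingers have stopped.
- pause(seconds).
- ik(position, orientation): joint angles nearest the present ones, or None.
- camera(name): name is "side" or "top" or "wrist"; returns a dict with "color" (480x640x3 uint8, red, green, blue), "z_map" (480x640 float32, mm along the optical axis (not along the pixel's ray), 0 where there is no reading), "camera_matrix" (3x3 intrinsics, pixels), "R" (3x3) and "t" (3): a world point X has camera coordinates R X + t. Camera axes: x right, y down, z forward; pixel columns grow to the right and rows downward; lengths in mm; the calibration is good to about 2 mm. A picture is of the moment at which its call begins.
A pose or a line that the arm cannot do raises IKError and nothing moves.
- job_done(): hands the job in; it is judged then, once.
Trained networks look in a picture, given as the dict that the camera call returned (one of the last four; its "shot" number tells which), for a name from the list of things; names that differ only in an ending like _2 or _b are one class to them, and where a whole thing is asked for, a point or a joint stands for the part that bears it (a point fixed in the world has none). Each returns a list of dicts, best first, with "conf" (0 to 1); they miss things now and then, are a little off and sometimes report something else, mostly with a low value. They report only what shows in the picture. A call takes as long as a camera call.
- spot_in(label, picture): "location" ([x, y, z] in mm, in the coordinates of the camera as it stood for that picture, good to about 4 mm: the middle of the surface that is visible of it).
Readings, each from a call of its own:
- read_clock(): time.
- read_joint_positions(): joint angles.
- read_qvel(): joint speeds.
- read_joint_efforts(): joint torques, N m.
- read_ee_pos(): TCP position.
- read_orientation(): TCP orientation.
- read_force(): force on the tool from outside, world axes, zero at the start.
- read_moment(): the same for the moment, N m.
- read_gripper_width(): finger opening in mm.
- read_grasp_force(): force on a finger pad.
Only numpy, scipy, OpenCV 4.12 (cv2) and the standard library are available. Lean on these libraries where they do the work, as an engineer would, in place of code of your own. Each camera call takes 0.05 s, during which the arm holds its last target. There are 200 camera calls.

## Working session

There is one attempt and no reset: what is moved stays moved. The work goes in short steps, each a Python script; the robot and the scene stay as the last script left them, time stands still between calls to the robot, and variables do not carry over. Pictures are saved under pics/ and viewed, at most 10 in all, crops included, and the job is handed in when it is done.

```bash
mkdir -p pics
cat > h.py <<'E'
from cell import *
import numpy as np, cv2
def w(p,c): return np.array(c["R"]).T@(np.array(p)-np.array(c["t"]))
def px(u,v,c,z=None):
    K=np.array(c["camera_matrix"]); d=c["z_map"][v,u] if z is None else z
    return w(np.linalg.inv(K)@np.array([u,v,1.])*d,c)
def proj(P,c):
    q=np.array(c["camera_matrix"])@(np.array(c["R"])@np.array(P)+np.array(c["t"])); return q[:2]/q[2]
def save(c,n): cv2.imwrite("pics/"+n,cv2.cvtColor(c["color"],cv2.COLOR_RGB2BGR))
E
python3 - <<'E'
from h import *
np.set_printoptions(precision=1,suppress=True)
print(read_clock(),read_ee_pos(),read_orientation())
for n in ["side","top"]:
    c=camera(n); save(c,n+"0.png"); print(n,"cam at",w([0,0,0],c))
    for l in ["cell","tester","drawer","drawer_front","drawer_trough","selector","side_cutter","solder_spool","loupe"]:
        for r in spot_in(l,c)[:2]:
            P=w(r["location"],c); print(l,round(r["conf"],2),P,proj(P,c))
print(read_clock())
E
```

```text
0.0 [ 182.5 -700.8  230.1] [-3.1  0.   0.3]
side cam at [243.4 930.  706.4]
cell 0.63 [505.4 402.2  11.6] [264.2 381.1]
tester 0.65 [587.5 132.8  47.7] [279.6 244.5]
drawer 0.69 [508.3 110.8  13. ] [325.2 261.4]
drawer_front 0.76 [510.5 108.6  17. ] [324.4 258.7]
drawer_trough 0.84 [509.1 107.1  12. ] [325.3 260.5]
selector 0.92 [630.9 115.2  78.4] [260.3 220.7]
side_cutter 0.64 [633.8 306.6  12. ] [214.6 317.2]
solder_spool 0.94 [ 621.5 -113.    31.1] [307.8 181.6]
loupe 0.9 [ 426.9 -104.5   25. ] [396.2 202.3]
top cam at [342.6 129.  927.1]
cell 0.63 [500.7 396.5  12.3] [200.7 255.6]
tester 0.76 [580.2 110.3  57.9] [340.3 229.3]
drawer 0.69 [506.8 108.    4.6] [336.4 269.2]
drawer_front 0.94 [511.1 108.4   7.9] [336.5 267. ]
drawer_front 0.67 [ 425.5 -109.2   31.9] [439.9 319. ]
drawer_trough 0.62 [511.2 107.2   7.5] [337.1 267. ]
selector 0.6 [628.3 110.7  65.3] [342.8 205.7]
side_cutter 0.65 [632.1 306.7   9.4] [252.1 202. ]
solder_spool 0.55 [ 620.  -112.8   38.7] [448.2 225.6]
loupe 0.53 [ 427.8 -107.8   32.9] [439.5 317.7]
1.0
```

View pics/top0.png

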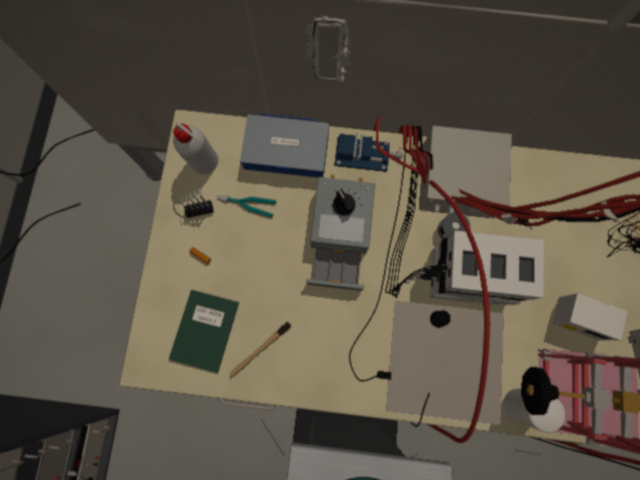

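View pics/side0.png

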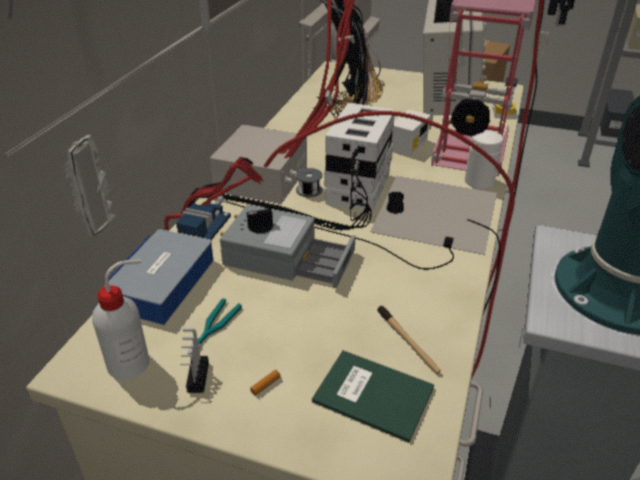

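The top view shows the orange cell at (200,256), the tester at (342,215) with its drawer open to row 285, and the cutter at (250,203). The spool is at about (448,226) and the loupe at (440,318). A red hose arches over the right of the bench, so I'll check heights before crossing it.

Run:
```python
from h import *
np.set_printoptions(precision=0,suppress=True,linewidth=220)
H=np.full((11,17),-99.)
for n in ["top","side"]:
    c=camera(n); v,u=np.mgrid[0:480,0:640]; z=c["z_map"].ravel()
    P=(np.linalg.inv(c["camera_matrix"])@np.stack([u.ravel()*z,v.ravel()*z,z])).T
    P=(P-c["t"])@np.array(c["R"]); P=P[z>0]
    if n=="top":
        m=(P[:,2]>55)&(P[:,2]<68)&(abs(P[:,0]-600)<110)&(abs(P[:,1]-110)<90)
        print("tester top rect",cv2.minAreaRect(P[m][:,:2].astype(np.float32)),m.sum())
        hsv=cv2.cvtColor(c["color"],cv2.COLOR_RGB2HSV)
        img=hsv.reshape(-1,3)[z>0]
        m=(img[:,1]>150)&(img[:,0]<20)&(abs(P[:,0]-500)<60)&(abs(P[:,1]-400)<60)
        print("cell",cv2.minAreaRect(P[m][:,:2].astype(np.float32)),P[m].mean(0),P[m][:,2].max(),m.sum())
    i=((P[:,0]-100)//75).astype(int); j=((P[:,1]+800)//75).astype(int)
    k=(i>=0)&(i<11)&(j>=0)&(j<17)&(P[:,2]<900)
    np.maximum.at(H,(i[k],j[k]),P[k][:,2])
print("cols y from",[-800+75*j for j in range(17)])
for i in range(11): print(100+75*i,H[i])
print(ik([490,380,280],[np.pi,0,0]), read_joint_positions())
```

```text
tester top rect ((623.3981323242188, 109.10039520263672), (150.3883514404297, 120.04495239257812), 0.1717146784067154) 3521
cell ((502.0956726074219, 399.20477294921875), (48.433837890625, 12.029619216918945), 63.72185516357422) [502. 399.  12.] 16.991861873236473 129
cols y from [-800, -725, -650, -575, -500, -425, -350, -275, -200, -125, -50, 25, 100, 175, 250, 325, 400]
100 [-99. 304. 310. -99. -99. -99. -99. -99.   4.   6.  17.  15.   5. -99. -99. -99. -99.]
175 [279. 301. 308. 338. 356. 364. 364. 114. 127.  19.   7.   4.   5.   4.   4.   4.   4.]
250 [  5.  26.  28.   9. 181. 363. 363. 213. 176.  24.  30.  26.   5.  13.  14.  14.  13.]
325 [212. 209. 273. 274. 292. 363. 364. 211. 203.   8.   7.  10.   5.  17.  15.  14.  13.]
400 [-99. 266. 265. 266. 264.  73.  71. 163. 212. 162. 112.  43.  43.   5.  12.  14.  13.]
475 [257. 263. 259. 258.  72.  73.  45. 164. 209. 207. 147.  63.  65.   6.   5.  17.  17.]
550 [ 66.  85.  93. 156. 140.   6. 352. 311. 220. 192.   9.  97.  97.   5.  12.  82.  83.]
625 [160. 234. 277. 273. 203.   6. 351. 315. 188. 154.   9.  95.  98.   6.  12. 188. 194.]
700 [228. 252. 277. 279.   5.   6.   5.  91.  90. 101. 105.  66.  56.  54.  53.  78. 196.]
775 [ 5.  4.  5.  6.  6.  6.  4. 89. 90. 90. 59. 54. 54. 53. 53. 52.  4.]
850 [-99. -99. -99. -99. -99. -99. -99. -99. -99. -99.  10.   4. -99. -99. 479. -99. -99.]
[-0.  1. -1.  2.  0.  1. -3.] [ 1.  1.  0.  2. -0.  1. -0.]
```

Run:
```python
from h import *
np.set_printoptions(precision=2,suppress=True,linewidth=160)
p=read_ee_pos(); o=read_orientation(); print(o)
try: move_straight([p[0],p[1],480],v=300)
except Exception as e: print("up fail",e)
print(read_ee_pos())
for nm,P,ys in [("cell",[490,385,300],(1.112,1.112-np.pi)),("place",[510,108,120],(0,np.pi)),("knob",[638,109,72],(.63,.63-np.pi,.63+np.pi)),("knob3",[638,109,72],(-.63,-.63+np.pi,-.63-np.pi)),("mid",[480,250,480],(0.5,))]:
    for y in ys: print(nm,round(y,2),(lambda q:None if q is None else np.array(q))(ik(P,[np.pi,0,y])))
```

```text
[-3.14 -0.    0.25]
[ 182.57 -700.75  477.89]
cell 1.11 [-0.25  0.47 -0.7   1.76  0.34  1.04 -1.53]
cell -2.03 [-0.03  0.59 -1.07  1.75  0.57  1.15  1.41]
place 0 [ 0.02  0.54 -0.42  2.14  0.42  0.55 -2.28]
place 3.14 [ 0.19  0.59 -0.67  2.13  0.63  0.63  0.65]
knob 0.63 [ 0.09  0.74 -0.48  1.87  0.54  0.66 -1.66]
knob -2.51 [ 0.42  0.97 -1.08  1.86  1.04  1.01  1.08]
knob 3.77 [ 0.42  0.97 -1.08  1.86  1.04  1.01  1.08]
knob3 -0.63 [-0.11  0.7  -0.2   1.88  0.23  0.58 -2.65]
knob3 2.51 [ 0.09  0.74 -0.49  1.87  0.54  0.66  0.22]
knob3 -3.77 [ 0.09  0.74 -0.49  1.87  0.54  0.66  0.22]
mid 0.5 [-0.29  0.16 -0.33  1.68  0.05  1.31 -1.69]
```

Run:
```python
from h import *
np.set_printoptions(precision=1,suppress=True,linewidth=160)
PI=np.pi
movep([500,250,470],[PI,0,-2.03])
for i,(P,y) in enumerate([([440,330,300],-2.03),([490,180,330],PI),([520,80,330],PI)]):
    movep(P,[PI,0,y]); c=camera("wrist"); save(c,f"w{i}.png")
    print(i,read_ee_pos(),"cam",w([0,0,0],c))
    for l in (["cell"] if i==0 else ["tester","drawer_front","drawer_trough","selector"]):
        for r in spot_in(l,c)[:2]:
            X=w(r["location"],c); print(l,round(r["conf"],2),X,proj(X,c))
    np.savez(f"w{i}.npz",color=c["color"],z_map=c["z_map"],camera_matrix=c["camera_matrix"],R=c["R"],t=c["t"])
print(read_clock())
a=cv2.imread("pics/w0.png");b=cv2.imread("pics/w1.png")
```

```text
0 [442.  330.2 301.5] cam [410.6 267.3 443.8]
cell 0.91 [503.4 395.   13.2] [299.  263.9]
cell 0.61 [636.5 303.1   9.2] [178.9 246.6]
1 [490.  181.2 330.7] cam [421.2 179.3 473.8]
tester 0.65 [575.9 108.8  64.7] [262.9 268.9]
drawer_front 0.95 [509.2 101.1  11.2] [261.1 209.7]
drawer_trough 0.72 [505.4 103.2   9.8] [262.6 206.8]
selector 0.57 [625.6 112.9  78.6] [266.1 309.2]
2 [519.8  80.9 329.8] cam [451.1  78.8 472.6]
tester 0.65 [573.6 104.7  63.9] [338.9 245.8]
drawer_front 0.9 [512.3 106.8  13.6] [338.9 191.5]
drawer_trough 0.62 [507.4 102.6  10.2] [335.7 187.5]
selector 0.65 [630.5 110.4  72.6] [343.1 290.6]
8.1583
```

View pics/w0.png

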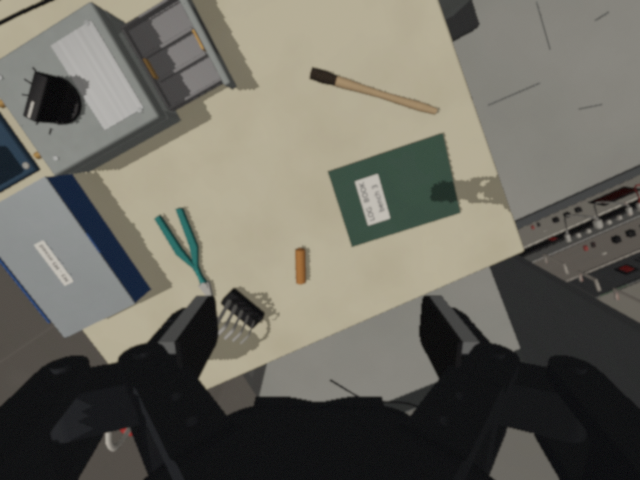

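View pics/w2.png

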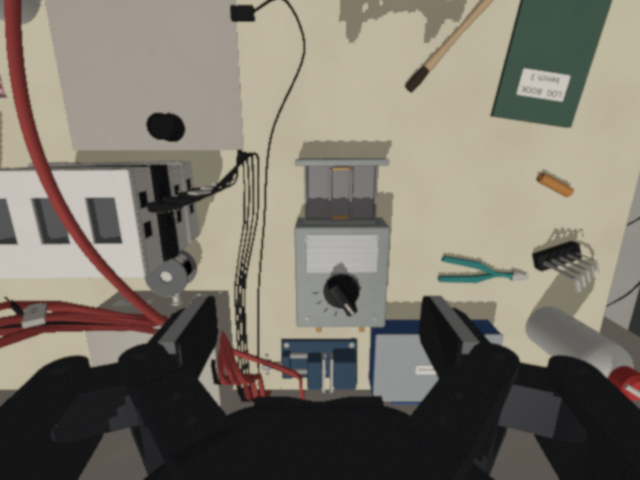

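In w0 the cell is at (300,265), upright in the picture and clear of its neighbours. In w2 the drawer panel lies along row 161, the brass contacts are at (341,168) and (340,217), and the knob is at (341,291) with its white end towards (352,310). The tester is almost square to the base. Next I'll refine the positions from depth in both wrist views.

```bash
cat > meas.py <<'E'
from h import *
np.set_printoptions(precision=1,suppress=True,linewidth=160)
def cloud(c):
    v,u=np.mgrid[0:480,0:640]; z=c["z_map"].ravel().astype(float)
    P=(np.linalg.inv(c["camera_matrix"])@np.stack([u.ravel()*z,v.ravel()*z,z])).T
    return (P-np.array(c["t"]))@np.array(c["R"]), cv2.cvtColor(c["color"],cv2.COLOR_RGB2HSV).reshape(-1,3).astype(int), z>0
def rect(P): return cv2.minAreaRect(P[:,:2].astype(np.float32))
def box(P,x0,x1,y0,y1,z0,z1): return (P[:,0]>x0)&(P[:,0]<x1)&(P[:,1]>y0)&(P[:,1]<y1)&(P[:,2]>z0)&(P[:,2]<z1)
E
python3 - <<'E'
from meas import *
for i in range(3):
    c=np.load(f"w{i}.npz"); P,h,ok=cloud(c)
    bz=P[ok&box(P,380,480,150,330,-20,20)]; print(i,"bench z",np.median(bz[:,2]))
    o=ok&(h[:,1]>130)&(h[:,0]>5)&(h[:,0]<25)&(h[:,2]>60)
    m=o&box(P,455,550,350,450,2,30)
    if m.sum()>20: print(" cell",rect(P[m]),np.percentile(P[m][:,2],[10,50,95]),m.sum())
    m=o&box(P,440,560,80,140,0,40)
    for s in (P[m][P[m][:,0]<505],P[m][P[m][:,0]>=505]):
        if len(s)>3: print(" brass",rect(s),np.median(s,0),len(s))
    m=ok&box(P,530,720,30,190,57,66); print(" top",rect(P[m]),np.median(P[m][:,2]),m.sum())
    m=ok&box(P,420,500,30,190,25,48)
    if m.sum()>20: print(" panel",rect(P[m]),np.median(P[m],0),m.sum())
    m=ok&box(P,580,690,60,160,84,104)
    if m.sum()>20: print(" bar",rect(P[m]),np.median(P[m],0),P[m].mean(0),m.sum())
E
```

```text
0 bench z 0.2714909464177133
 cell ((503.57806396484375, 398.2658386230469), (46.841793060302734, 10.907371520996094), 62.967227935791016) [12.2 13.8 15.2] 285
 brass ((545.4332275390625, 109.5440902709961), (19.385135650634766, 2.8737540245056152), 89.4224853515625) [545.2 109.6  20. ] 49
 top ((618.5266723632812, 108.57109069824219), (140.95046997070312, 120.32848358154297), 0.06875061243772507) 62.3534371271114 14191
 panel ((471.53375244140625, 121.47557067871094), (8.862143516540527, 91.49676513671875), 0.123676598072052) [470.7 121.2  39.6] 908
 bar ((633.4314575195312, 108.80143737792969), (46.386226654052734, 15.839534759521484), 36.72854232788086) [631.1 109.6  93.4] [631.3 109.6  92.2] 1089
1 bench z 0.28798949418976977
 cell ((503.43743896484375, 397.9715881347656), (47.84620666503906, 11.177736282348633), 64.5083236694336) [11.7 13.8 15.7] 293
 brass ((545.2062377929688, 109.01058197021484), (16.46889877319336, 1.6580448150634766), 89.8474349975586) [545.6 108.3  20. ] 16
 top ((618.53662109375, 108.65876770019531), (140.8372802734375, 119.92737579345703), 0.2572179436683
[... 175 characters left out ...]
44482421875, 108.72569274902344), (45.75214385986328, 14.850458145141602), 36.81907653808594) [631.4 109.4  93.6] [631.5 109.4  92.6] 482
2 bench z 0.3116312511674596
 cell ((504.2572326660156, 397.861572265625), (49.28924560546875, 11.6205415725708), 63.774452209472656) [10.6 13.6 15.5] 335
 top ((618.464111328125, 108.68270111083984), (120.27767944335938, 139.404296875), 89.99969482421875) 62.39986739816423 8184
 panel ((471.9333190917969, 108.61165618896484), (116.93820190429688, 8.472321510314941), 89.89604187011719) [472.2 108.6  39.9] 699
 bar ((633.5617065429688, 108.31705474853516), (45.71786880493164, 14.535533905029297), 36.5023193359375) [631.6 107.9  93.9] [631.8 108.2  93.2] 459
```

Run:
```python
from meas import *
PI=np.pi; y=1.112-PI
set_gripper(45)
movep([503.7,398,90],[PI,0,y])
print(move_straight([503.7,398,3],v=80,stop_force=8),read_ee_pos(),read_force())
print("w",set_gripper(0),read_gripper_width(),read_grasp_force())
move_straight([503.7,398,120],v=150)
print(read_gripper_width(),read_grasp_force(),read_clock())
movep([513.5,108.6,160],[PI,0,PI])
c=camera("wrist"); save(c,"g.png")
for n in ["side"]:
    c=camera(n); P,h,ok=cloud(c)
    o=ok&(h[:,1]>130)&(h[:,0]>5)&(h[:,0]<25)&(h[:,2]>60)&box(P,460,570,60,160,100,200)
    if o.sum()>5: print("cell held",rect(P[o]),P[o].min(0),P[o].max(0),o.sum())
    cv2.imwrite("pics/s1.png",cv2.resize(cv2.cvtColor(c["color"],cv2.COLOR_RGB2BGR)[120:320,200:440],(720,600)))
print(read_ee_pos(),read_clock())
```

```text
False [504.  398.4   3.6] [-0.9 -1.   1.3]
w False 12.441538634267983 60.73049068450928
12.13795862197075 60.21706223487854 12.6667
cell held ((517.2120971679688, 113.83296203613281), (14.615500450134277, 49.4421272277832), 88.5089340209961) [492.4 106.  154.1] [541.7 120.7 172.3] 114
[513.8 111.  160. ] 13.8917
```

View pics/s1.png

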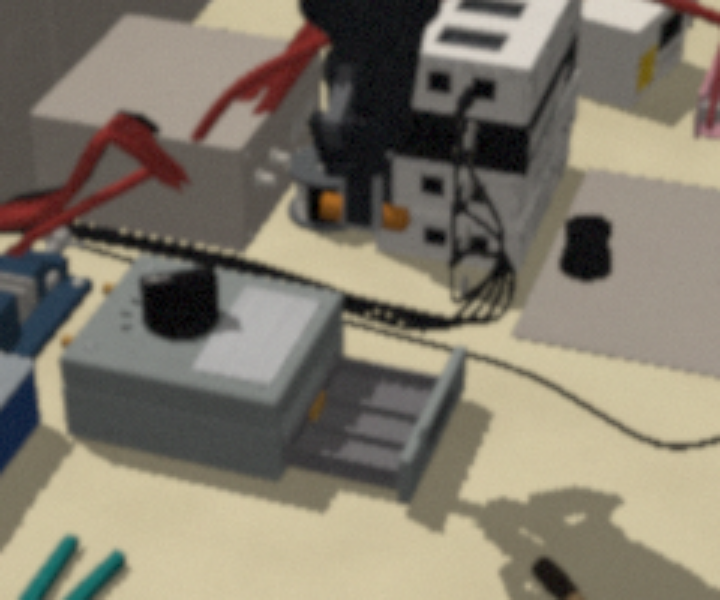

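The side crop shows the cell level in the fingers at about (360,210), lying along the drawer. The drawer is still open, and its trough is empty at about (370,420).

Run:
```python
from meas import *
PI=np.pi
pause(0.2); print(read_ee_pos())
move_straight([512,108.6,60],v=150)
pause(.1); print(move_straight([512,108.6,16],v=50,stop_force=6),read_ee_pos(),read_force())
set_gripper(30); pause(.2)
move_straight([512,108.6,120],v=120)
movep([470,108.6,330],[PI,0,PI])
c=camera("wrist"); P,h,ok=cloud(c)
o=ok&(h[:,1]>130)&(h[:,0]>5)&(h[:,0]<25)&(h[:,2]>60)&box(P,480,541,80,140,5,60)
print("cell",rect(P[o]),np.percentile(P[o][:,2],[5,50,95]),o.sum())
u,v=proj([512,108,20],c).astype(int); print(u,v)
m=ok&box(P,420,500,30,190,25,48); print("panel",rect(P[m]))
m=ok&box(P,580,690,60,160,84,104); print("bar",rect(P[m]))
im=cv2.cvtColor(c["color"],cv2.COLOR_RGB2BGR)[max(v-90,0):v+110,max(u-110,0):u+110]
cv2.imwrite("pics/p.png",cv2.resize(im,None,fx=3,fy=3))
print(read_clock())
```

```text
[513.5 109.8 159.9]
True [511.7 108.5  16.5] [-0.6 -0.5  6.3]
cell ((512.1123046875, 107.75360107421875), (11.02954387664795, 48.508453369140625), 89.8402099609375) [20.6 23.6 25.2] 309
319 229
panel ((483.30816650390625, 108.38202667236328), (31.51983070373535, 116.65389251708984), 0.13896100223064423)
bar ((633.5659790039062, 108.56062316894531), (46.255104064941406, 14.539705276489258), 36.14496612548828)
18.2917
```

View pics/p.png

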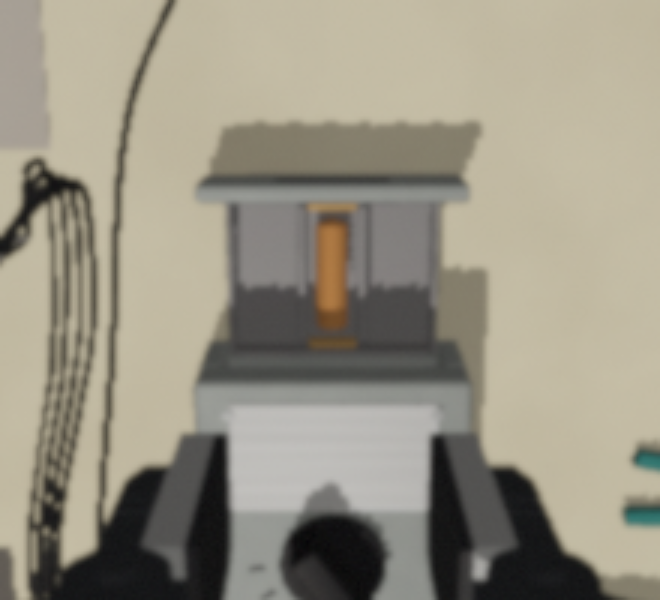

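The crop shows the cell lying straight in the trough at (332,275), between the brass contacts and ribs, with the drawer still open. Now I'll push it shut.

Run:
```python
from meas import *
PI=np.pi
movep([438,108.6,100],[PI,0,PI]); set_gripper(0)
move_straight([438,108.6,22],v=120); pause(.1)
print(move_straight([545,108.6,22],v=50,stop_force=15),read_ee_pos(),read_force()); pause(.3)
p=read_ee_pos(); print(p,read_clock())
move_straight([p[0]-25,108.6,22],v=100); move_straight([p[0]-25,108.6,130],v=200)
movep([500,108.6,330],[PI,0,PI]); set_gripper(60)
c=camera("wrist"); P,h,ok=cloud(c)
m=ok&box(P,500,547,40,180,30,48); print("panel",rect(P[m]),m.sum())
m=ok&box(P,580,690,60,160,84,104); print("bar",rect(P[m]))
c=camera("top"); P,h,ok=cloud(c)
m=ok&box(P,440,547,40,180,25,48); print("panel",rect(P[m]),m.sum())
print(read_clock())
```

```text
True [527.3 108.4  21.3] [0.2 0.7 0.1]
[526.  108.3  20.9] 22.4667
panel ((542.0225219726562, 108.41033935546875), (9.352328300476074, 117.58928680419922), 0.677168607711792) 671
bar ((633.2841796875, 108.42083740234375), (45.60824203491211, 14.739995002746582), 35.35932922363281)
panel ((541.8036499023438, 108.27754211425781), (9.411514282226562, 116.28389739990234), 0.07479236274957657) 303
25.075
```

Run:
```python
from meas import *
PI=np.pi; K=[633.4,108.5]; y0=0.632-PI
movep(K+[150],[PI,0,y0])
print(move_straight(K+[71],v=70,stop_force=8),read_ee_pos(),read_force())
set_gripper(0); print(read_gripper_width(),read_grasp_force(),read_force(),read_clock())
for k in range(1,5):
    t=read_clock(); move_straight(K+[71],rotation=[PI,0,y0-0.2*k])
    print(k,np.array(read_orientation()),read_moment()[2],read_force(),np.array(read_ee_pos()),read_clock()-t)
```

```text
False [633.8 108.7  71.5] [-0.2  0.1  0.6]
12.972738556301143 60.13025164604187 [-1.  -1.3  2.3] 27.7333
1 [-3.1  0.  -2.7] 0.17847526953596582 [-1.9 -0.9  4.7] [633.4 108.7  71.4] 0.3500000000000014
2 [ 3.1  0.  -2.9] 0.11146951451488477 [-1.5  0.1  6.1] [633.4 108.9  71.4] 0.34999999999999787
3 [ 3.1  0.  -3.1] 0.2018742158712684 [-2.4 -0.9  5.9] [633.3 109.   71.4] 0.3500000000000014
4 [3.1 0.  3. ] 0.21246783407547354 [-2.4 -0.4  7. ] [633.3 109.2  71.4] 0.34999999999999787
```

Run:
```python
from meas import *
PI=np.pi; K=[633.4,108.5]; y0=0.632-PI
for a in (1.0,1.12,1.2,1.26):
    move_straight(K+[71],rotation=[PI,0,y0-a])
    o=read_orientation()[2]; print(a,round((y0-o)%(2*PI),3),round(read_moment()[2],3),read_force())
pause(.4); o=read_orientation()[2]; print(round((y0-o)%(2*PI),3),round(read_moment()[2],3),read_grasp_force(),read_clock())
c=camera("wrist"); save(c,"k.png"); P,h,ok=cloud(c)
np.savez("k.npz",z=c["z_map"])
for n in ("wrist","top","side"):
    c=camera(n);P,h,ok=cloud(c); save(c,f"k_{n}.png"); print(n,proj([633,108,90],c))
    m=ok&box(P,500,548,40,180,25,48); print("panel",rect(P[m]) if m.sum()>5 else None)
```

```text
1.0 0.992 0.186 [-1.9  0.3  7.2]
1.12 1.111 0.15 [-1.2  0.1  7.7]
1.2 1.192 0.167 [-2.3  1.8  7.5]
1.26 1.252 0.149 [-1.9  1.3  7.1]
1.252 0.178 60.87431788444519 30.65
wrist [315.5 321.2]
panel ((542.2039794921875, 108.33895874023438), (7.545410633087158, 118.29061126708984), 0.027936650440096855)
top [345.1 199.8]
panel ((541.9137573242188, 108.18595886230469), (116.47156524658203, 9.331337928771973), 89.80755615234375)
side [260.4 213.1]
panel ((542.9664916992188, 108.72737884521484), (9.734172821044922, 119.9217300415039), 0.0321565605700016)
```

View pics/k.png

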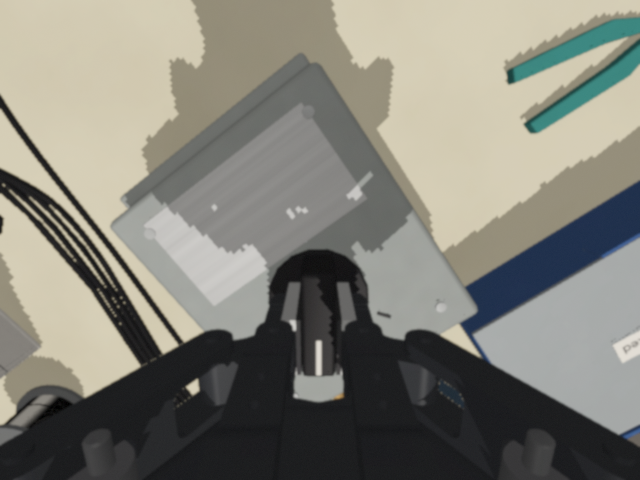

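The wrist view shows the bar and its white line at (318,357) square between the pads. The drawer panel is flush with the housing. The tool has turned 1.252 rad and the spring moment is holding steady.

```bash
python3 -c "
from h import *
print(read_grasp_force(),read_moment()[2],job_done())"
```

```text
the job is handed in; nothing more can be done
60.874468088150024 0.157876067624019 None
```

The job is handed in: the cell is in the trough, the drawer is fully shut, and the gripper is holding the knob at the third click (tool turned 1.252 rad against the 1.257 target); the verdict itself wasn't returned.

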